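# Reset the depth stop and lock its jam nut

## Robot

A 6-joint arm with a two-finger parallel gripper is mounted at the origin on a cart in front of the work surface, level with it; the furniture and walls round the work are solid. World frame = base frame: x ahead of the robot, y to its left, z up, the work surface at z = 0. Lengths are in mm, angles in rad, forces in N, time in s.
With the tool pointing down it reaches from about 350 to 775 mm from the base axis. Payload 7.3 kg.
Tool frame: the origin (TCP) lies at the very end of the fingers, on their centre line; the grasp point (between the pads) lies 19 mm behind it; z points along the fingers, y is the line along which they close (so a half turn about z gives the same grasp; the last joint's range is limited). The gripper opens to 92 mm and grips with 3 to 60 N. Pads are 19 mm wide; open, the fingers measure 130 mm over their backs; the gripper's body (75 mm by 190 mm) begins 47 mm behind the grasp point.
Start: joints at [1.13, 0.342, 1.524, -0, 1.275, -0.146], TCP at [152.523, 502.376, 226.741] pointing down, gripper open.
Joint ranges: [-2.53, 2.53], [-0.77, 2.02], [0.04, 2.7], [-1, 4.14], [0.28, 2.66], [-3.11, 3.11]. Speed limits (rad/s): [2.57, 2.57, 3.14, 3.14, 3.14, 3.14].

## Interface

Orientations are given as [roll, pitch, yaw] about the fixed x, y, z axes, in that order (R = Rz(yaw) Ry(pitch) Rx(roll)).
In Python, from plant import * gives the robot as it stands.
- The arm moves only by the tool arm_command, never from a script. Its arguments are lists of equal length, an entry for each row: "gripper": the finger opening in mm, from 0 to 91.8; "dp": the shift along the tool's x, y, z in units of 25 mm (1.0 is 25 mm), a list of three; "twist": the turn about the tool's z in units of 5 degrees (1.0 is 5 degrees). A call has exactly 5 rows; each row shifts and turns the commanded pose from where the row before left it, along the tool's axes as they then stand; what a row does not reach is not made up. A row lasts 1/8 s, in which the tool goes at most 62.5 mm and 10.7 degrees, less where a joint would pass 70% of its speed; a pose out of reach is approached as far as the arm can. A call is refused whole if a number of a shift passes 1 or a number of a turn 1, either way. A call with a gripper value outside its range is refused whole. The fingers move at their own pace and stop on an object; the grip force is fixed at half the most. Time passes only in rows, so rows that do not move let the fingers close, or fill a call up. It gives the time, the measured TCP pose, the force, the opening and the grip force at its end, in the units of the state.
- get_obs(): the state, without advancing time (a new reading comes with each control period).
- capture(name): name is "scene" or "top"; returns the picture (384x512x3 uint8, red, green, blue); there is no depth.
- get_calibration(name): a dict with "mtx" (3x3 intrinsics, pixels), "position" and "attitude" of the camera in the world. Camera axes: x right, y down, z forward; pixel columns grow to the right and rows downward; lengths in mm; the calibration is good to about 2 mm. A picture is of the moment at which its call begins. get_calibration takes no time and is no camera call.
- close_job(): hands the job in; it is judged then, once.
The state is a dict: "time": time; "joint_positions": joint angles; "dq": joint speeds; "tau": joint torques, N m; "tool_pos": TCP position; "tcp_rot": TCP orientation; "contact_force": force on the tool from outside, world axes, zero at the start; "moment": the same for the moment, N m; "grip_width": finger opening in mm; "finger_force": force on a finger pad.
Only numpy, scipy, OpenCV 4.12 (cv2) and the standard library are available. Lean on these libraries where they do the work, as an engineer would, in place of code of your own. Each camera call takes 0.05 s, during which the arm holds its last target. There are 200 camera calls.

## Task

Reset the depth stop of the small grey fixture: swing the lever of the jam nut anticlockwise (seen from above) to loosen it, then turn the black knob clockwise until you feel the sprung foot of the screw bearing on the gauge block under it with about 45 N. Then swing the lever back clockwise until the nut is fully tight, leaving the screw as you set it. Do not crush the gauge block, and leave the other things on the bench alone.

Things in the scene. Friction and masses are not known exactly. Their poses are not given: they have to be found in the camera images.
- stop_fixture: Grey C-shaped fixture fixed to the bench: base plate 110 x 86 x 14 mm (50 mm of it on the -x side of the origin), a column at its +x end, an arm 44 mm wide with its top 88 mm above the bench. Origin on the screw's vertical axis at bench height; z up, x from the screw towards the column. Only the nut, its lever and the knob stand higher.
- stop_screw: The adjuster screw with its knob and sprung foot, as it moves up and down. Origin on its axis, at bench height when the adjuster reads 0; 3 mm lower per radian of clockwise turn. The foot's height is not measured: it meets the gauge block at an adjuster value anywhere between about 0.6 and 2.3 rad, to be felt.
- knob_grip (a point): Where to grip the black round knob (diameter 40 mm, 34 mm tall, upright axis): on its axis, 14 mm below its top and 20 mm above its underside; 138 mm above the bench at adjuster 0, 3 mm lower per radian. The lever's top, at 100 mm, is the next thing below. Any yaw will do; open the fingers to 45 to 70 mm, as the lever's post stands 70 mm from the axis.
- adjuster (a joint): Knob angle in rad, growing clockwise seen from above (screw goes down); -0.3 to 3.5, starts at 0. Nut loose: friction 0.28 N m, stays where left. Past touching, each 0.1 rad adds about 11 N of foot force and 0.03 N m, always pushing the knob back anticlockwise, so 45 N is a shift of 0.13 N m. In a hold at rest the friction's part can have either sign. Grip with 40 N or more.
- jam_nut (a joint): Angle of the jam nut in rad: 0 is fully tight (firm stop), growing anticlockwise seen from above as it is loosened, to a stop at 1.0; starts at 0. Takes 0.4 N m to turn, up to about 0.5 N m over the last 0.3 rad of tightening (6 to 8 N at the post), and stays where it is left. Below about 0.3 it brakes the screw by a further 0.2 N m at most.
- nut_post (a point): Grip post at the end of the jam nut's lever: upright steel pin, diameter 12 mm, from 100 to 140 mm above the bench, on an 8 mm thick lever that runs to the nut. The point is on the pin's axis, 125 mm above the bench, 70 mm from the screw axis; with the nut tight it lies 110 degrees anticlockwise from the fixture's x axis. It travels on a level circle.
- stop_anvil: The round steel anvil (diameter 42 mm) fixed under the screw, with the steel gauge block 20 x 30 x 9 mm that it carries. Origin on the screw axis at the anvil's underside; the block's top is 19 mm above it. Its height differs by up to 4.5 mm from start to start.
- micrometer: Bystander: micrometer 52 x 124 x 17 mm lying on the bench; origin at the centre of its underside.
- spanner: Bystander: open-ended spanner 28 x 150 x 5 mm; origin at the centre of its underside.
- loupe: Bystander: black loupe, diameter 38 mm, 43 mm tall; origin at the centre of its underside.
- sample_box: Bystander: clear sample box 44 x 60 x 21 mm; origin at the centre of its underside.
- tweezers: Bystander: tweezers 15 x 124 x 9 mm; origin at the centre of its underside.
- gauge_block_1: Bystander: loose gauge block 35 x 30 x 9 mm; origin at the centre of its underside.
- screwdriver_red: Bystander: screwdriver 24 x 167 x 22 mm; origin at the centre of its underside.
- hex_key: Bystander: black hexagon key 28 x 78 x 6 mm beside the fixture; origin at the centre of its underside.

How it is judged (in metres and radians):
On the way, in this order (a step that is already met when the one before it is completed fails the run):
1. the jam nut has been loosened (turned back more than 0.4 rad) (value of joint jam_nut above 0.4 rad), for 0.2 s.
2. with the nut still loose, the foot bears on the gauge block with 20 to 70 N (value of joint jam_nut above 0.35 rad and contact force between stop_screw and stop_anvil between 20 and 70 N), for 0.3 s.
3. the nut is tight again (within 0.1 rad of its stop) (value of joint jam_nut below 0.1 rad), for 0.2 s.
At the end, for the whole second after the job is handed in: The jam nut is tight (within 0.1 rad of its stop) and the screw's foot bears on the gauge block with 20 to 70 N (value of joint jam_nut below 0.1 rad and contact force between stop_screw and stop_anvil between 20 and 70 N); the robot touches nothing.
It fails at once if the foot is driven onto the gauge block with more than 120 N (contact force between stop_screw and stop_anvil above 120 N).
It fails at once if a bystander is moved by more than 15 mm (distance of any of micrometer, spanner, loupe, sample_box, tweezers, gauge_block_1, screwdriver_red, hex_key from where it was at the start of the episode above 0.015 m).
It also fails if it takes over 72 s, if anything falls off the work surface, if the arm or the gripper's body presses on something with over 40 N, if the wrist force passes 120 N, or if a joint passes its speed limit or range.

## Working session

There is one attempt and no reset: what is moved stays moved. The work goes in short steps, Python scripts to look and compute and a tool call to move; the robot and the scene stay as the last step left them, time stands still between calls to the robot, and variables do not carry over. Pictures are saved under pics/ and viewed, at most 10 in all, crops included, and the job is handed in when it is done.

Besides the shell and the picture viewer there is one more tool, called after "Emit:" as a command line: name --pt "numbers of a row" for each row, then --argument value for the rest. arm_command: Moves the arm, as the interface text tells. Its arguments: {"type":"object","properties":{"gripper":{"type":"array"},"dp":{"type":"array"},"twist":{"type":"array"}},"required":["gripper","dp","twist"]}

```bash
mkdir -p pics; ls; python3 - <<'E'
from plant import *
import cv2
for n in("scene","top"):
    im=capture(n); cv2.imwrite(f"pics/{n}0.png",im[:,:,::-1]); print(n,get_calibration(n))
print(get_obs())
E
```

```text
pics
scene {'mtx': array([[407.48406989,   0.        , 249.54155165],
       [  0.        , 407.48406989, 200.92066861],
       [  0.        ,   0.        ,   1.        ]]), 'position': array([ 148.88985862, -389.39105249,  757.18385495]), 'attitude': array([-2.34565369, -0.01754584, -0.4409121 ])}
top {'mtx': array([[371.38210353,   0.        , 258.81253386],
       [  0.        , 371.38210353, 190.95194947],
       [  0.        ,   0.        ,   1.        ]]), 'position': array([ 375.00163822,  186.48661444, 1007.38619638]), 'attitude': array([-3.06297480e+00,  2.29273844e-04, -1.54696878e+00])}
{'time': 0.1, 'joint_positions': array([ 1.13001276e+00,  3.42650991e-01,  1.52489534e+00, -1.39093595e-05,
        1.27544058e+00, -1.46050747e-01]), 'dq': array([-3.92847601e-04,  3.10780220e-04, -2.32537311e-03, -2.52264549e-04,
       -1.12986546e-03,  9.55511936e-05]), 'tau': array([ 7.29347812e-04, -4.32004237e+01, -2.44698608e+01,  7.19218492e-02,
        5.24115062e-02, -2.19180288e-05]), 'tool_pos': array([152.35526872, 502.02608167, 226.12467197]), 'tcp_rot': array([-3.14021130e+00, -1.89749726e-04,  2.84686376e+00]), 'contact_force': array([-0.02620291,  0.35286721, -0.47446406]), 'moment': array([-0.02737519, -0.02433754, -0.02929039]), 'finger_force': 0.0, 'grip_width': 91.59610097440977}
```

View pics/scene0.png

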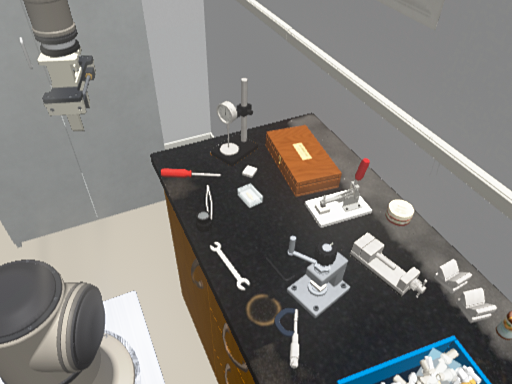

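View pics/top0.png

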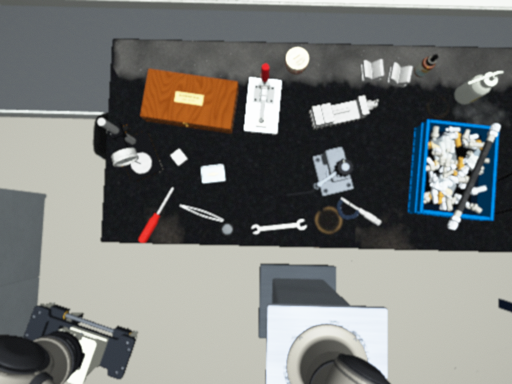

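The fixture is near pixel (333,172) in top and (320,280) in scene. The knob is near (345,168) in top and (328,247) in scene, and the post near (292,242) in scene. I'll zoom in on both.

```bash
cat > h.py <<'E'
import numpy as np, cv2
from scipy.spatial.transform import Rotation as R
from plant import *
def ray(n,u,v):
    c=get_calibration(n); d=R.from_euler('xyz',c['attitude']).as_matrix()@np.linalg.inv(c['mtx'])@[u,v,1]
    return np.array(c['position']),d/np.linalg.norm(d)
def plane(n,u,v,z):
    p,d=ray(n,u,v); return p+d*(z-p[2])/d[2]
def tri(a,b):
    p,d=ray('scene',*a);q,e=ray('top',*b)
    s=np.linalg.lstsq(np.c_[d,-e],q-p,rcond=None)[0]
    x,y=p+s[0]*d,q+s[1]*e; return (x+y)/2,np.linalg.norm(x-y)
def pix(n,P):
    c=get_calibration(n); x=c['mtx']@R.from_euler('xyz',c['attitude']).as_matrix().T@(np.array(P)-c['position']); return x[:2]/x[2]
def crop(im,u,v,w,h,k,name):
    cv2.imwrite(name,cv2.resize(im[v:v+h,u:u+w,::-1],None,fx=k,fy=k,interpolation=cv2.INTER_CUBIC))
E
python3 - <<'E'
from h import *
a=cv2.imread('pics/scene0.png')[:,:,::-1];b=cv2.imread('pics/top0.png')[:,:,::-1]
crop(a,270,220,100,100,4,'pics/a.png');crop(b,285,135,100,100,4,'pics/b.png')
x=np.hstack([cv2.imread('pics/a.png'),cv2.imread('pics/b.png')]);cv2.imwrite('pics/ab.png',x)
E
```

```text
(no output)
```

View pics/ab.png

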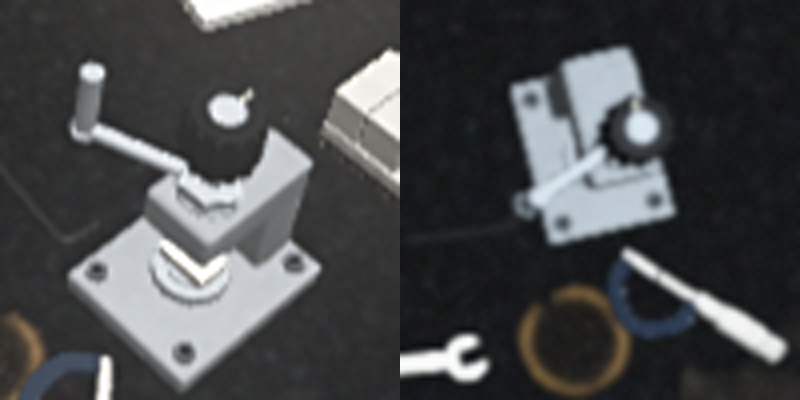

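Left (scene crop): knob cap at (229,111), post top at (92,70), base corners at (70,275), (183,390), (320,268). Right (top crop): knob cap at (643,128), lever end near (530,200), base corners at (510,82), (548,245), (675,213).

```bash
python3 - <<'E'
from h import *
S=lambda x,y:(270+x/4-.4,220+y/4-.4); T=lambda x,y:(285+(x-400)/4-.4,135+y/4-.4)
print('knobtop tri',tri(S(229,111),T(643,128)), plane('scene',*S(229,111),152),plane('top',*T(643,128),152))
print('post',plane('scene',*S(92,70),140),plane('scene',*S(85,130),104), [tri(S(92,70),T(*q)) for q in((540,198),(525,205))])
for q in((70,275),(183,390),(320,268)): print('S',plane('scene',*S(*q),14))
for q in((510,82),(548,245),(675,213)): print('T',plane('top',*T(*q),14))
E
```

```text
knobtop tri (array([503.15340222, -10.77408693, 152.70869195]), np.float64(1.3297036664705548)) [502.90068129 -10.13465553 152.        ] [503.86036633 -11.26572273 152.        ]
post [461.97209149  47.86784342 140.        ] [457.14489113  39.91132589 104.        ] [(array([462.00860729,  46.67452025, 141.36261234]), np.float64(1.4927097240305855)), (array([461.77469211,  52.68079134, 134.57934694]), np.float64(6.086830446794919))]
S [443.78776144  16.36773923  14.        ]
S [462.69327385 -67.37679197  14.        ]
S [568.80036405 -35.99238216  14.        ]
T [553.86494417  46.86844053  14.        ]
T [444.07473252  20.02766226  14.        ]
T [467.62699089 -64.95804155  14.        ]
```

Both views agree. The knob axis is at (503,-11), with its top at 152.7 against an expected 152. The post is at (462,47): radius 71 mm, at 125° against an expected 124°. I'll set out.

Emit:
arm_command --gripper '[60,60,60,60,60]' --pt "-1 -0.8 0" --pt "-1 -0.8 0" --pt "-1 -0.8 0" --pt "-1 -0.8 0" --pt "-1 -0.8 0" --twist '[0,0,0,0,0]'

```text
time: 0.72
tool_pos: [243.4, 369.3, 226.5]
tcp_rot: [-3.141, -0.0, 2.847]
contact_force: [1.0, -0.1, 0.5]
grip_width: 59.8
finger_force: 0.0
```

Emit:
arm_command --gripper '[60,60,60,60,60]' --pt "-1 -0.8 0" --pt "-1 -0.8 0" --pt "-1 -0.8 0" --pt "-1 -0.8 0" --pt "-1 -0.8 0" --twist '[0,0,0,0,0]'

```text
time: 1.35
tool_pos: [333.9, 237.4, 226.5]
tcp_rot: [-3.141, -0.0, 2.847]
contact_force: [0.1, 0.3, -0.1]
grip_width: 60.1
finger_force: 0.0
```

Emit:
arm_command --gripper '[60,60,60,60,60]' --pt "-1 -0.8 0" --pt "-1 -0.8 0" --pt "-1 -0.8 0" --pt "-1 -0.8 0" --pt "-1 -0.8 0" --twist '[0,0,0,0,0]'

```text
time: 1.98
tool_pos: [424.5, 105.4, 226.5]
tcp_rot: [-3.142, -0.001, 2.847]
contact_force: [0.3, 0.4, -0.6]
grip_width: 60.1
finger_force: 0.0
```

Emit:
arm_command --gripper '[60,60,60,60,60]' --pt "0 0 0" --pt "0 0 0" --pt "0 0 0" --pt "0 0 0" --pt "0 0 0" --twist '[1,1,1,1,1]'

```text
time: 2.6
tool_pos: [423.9, 106.3, 226.4]
tcp_rot: [-3.141, -0.001, 2.408]
contact_force: [-0.6, 0.2, 0.4]
grip_width: 60.1
finger_force: 0.0
```

```bash
cat >> h.py <<'E'
def go(P):
    o=get_obs(); M=R.from_euler('xyz',o['tcp_rot']).as_matrix()
    print('t',round(o['time'],2),'pos',o['tool_pos'].round(1),'rpydeg',np.degrees(o['tcp_rot']).round(1),'F',o['contact_force'].round(1),'M',o['moment'].round(3),'w',round(o['grip_width'],1),round(o['finger_force'],1),'q6',o['joint_positions'][5].round(2))
    print('dp to go',(M.T@(np.array(P)-o['tool_pos'])/25).round(2))
E
python3 -c "
from h import *
go([462,47.3,106])"
```

```text
t 2.6 pos [423.9 106.3 226.4] rpydeg [-180.    -0.   137.9] F [-0.6  0.2  0.4] M [-0.064 -0.001  0.02 ] w 60.1 0.0 q6 -0.77
dp to go [-2.72 -0.73  4.82]
```

Emit:
arm_command --gripper '[60,60,60,60,60]' --pt "-0.9 -0.25 0.6" --pt "-0.9 -0.25 0.6" --pt "-0.92 -0.23 0.6" --pt "0 0 0.6" --pt "0 0 0.4" --twist '[0,0,0,0,0]'

```text
time: 3.22
tool_pos: [462.2, 47.2, 155.7]
tcp_rot: [-3.141, -0.001, 2.41]
contact_force: [0.4, 0.2, 0.3]
grip_width: 60.5
finger_force: 0.0
```

```bash
python3 -c "
from h import *
go([462,47.3,106])
crop(capture('scene'),260,190,120,120,5,'pics/c.png')
print((pix('scene',[462,47.3,140])-[260,190])*5)"
```

```text
t 3.23 pos [462.2  47.2 155.7] rpydeg [-1.800e+02 -1.000e-01  1.381e+02] F [0.4 0.2 0.3] M [-0.084  0.01   0.003] w 60.5 0.0 q6 -0.9
dp to go [ 0.   -0.    1.99]
[163.76678683 236.46980673]
```

View pics/c.png

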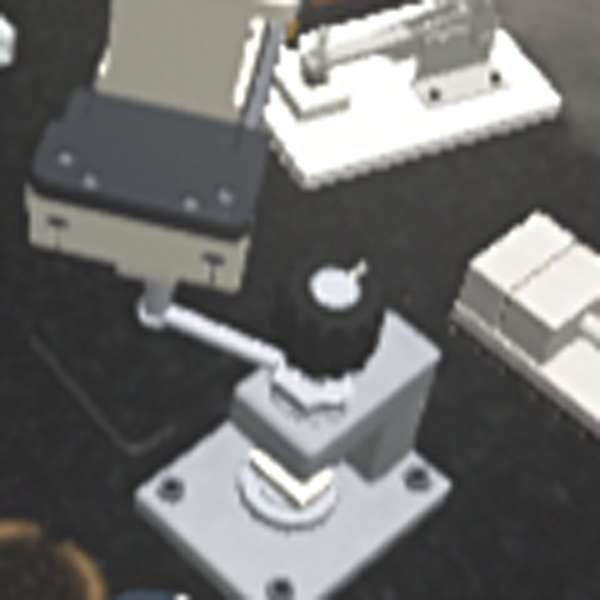

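The gripper stands right over the post, whose foot shows at crop (155,310). I'll go down and grip it.

Emit:
arm_command --gripper '[60,60,60,60,60]' --pt "0 0 0.5" --pt "0 0 0.5" --pt "0 0 0.5" --pt "0 0 0.4" --pt "0 0 0" --twist '[0,0,0,0,0]'

```text
time: 3.9
tool_pos: [462.1, 47.4, 108.4]
tcp_rot: [-3.141, -0.001, 2.41]
contact_force: [-0.0, -0.1, 0.5]
grip_width: 59.9
finger_force: 0.0
```

Emit:
arm_command --gripper '[0,0,0,0,0]' --pt "0 0 0" --pt "0 0 0" --pt "0 0 0" --pt "0 0 0" --pt "0 0 0" --twist '[0,0,0,0,0]'

```text
time: 4.53
tool_pos: [462.6, 47.4, 109.3]
tcp_rot: [3.141, 0.0, 2.41]
contact_force: [-0.8, 0.3, 0.7]
grip_width: 14.3
finger_force: 0.0
```

```bash
python3 -c "
from h import *
go([462,47.3,106])"
```

```text
t 4.53 pos [462.6  47.4 109.3] rpydeg [180.    0.  138.1] F [-0.8  0.3  0.7] M [-0.074 -0.031 -0.034] w 14.3 0.0 q6 -0.9
dp to go [ 0.02 -0.02  0.13]
```

Emit:
arm_command --gripper '[0,0,0,0,0]' --pt "0 0 0" --pt "0 0 0" --pt "0.048 -0.242 0" --pt "0.048 -0.242 0" --pt "0.048 -0.242 0" --twist '[0,0,-1,-1,-1]'

```text
time: 5.15
tool_pos: [449.6, 35.4, 109.3]
tcp_rot: [3.14, 0.001, 2.675]
contact_force: [4.7, 2.9, -2.7]
grip_width: 11.6
finger_force: 30.0
```

```bash
python3 -c "
from h import *
go([462,47.3,106])"
```

```text
t 5.15 pos [449.6  35.4 109.3] rpydeg [1.799e+02 1.000e-01 1.533e+02] F [ 4.7  2.9 -2.7] M [ 0.513 -0.621 -0.032] w 11.6 30.0 q6 -1.2
dp to go [-0.23  0.65  0.13]
```

Emit:
arm_command --gripper '[0,0,0,0,0]' --pt "0.048 -0.242 0" --pt "0.048 -0.242 0" --pt "0.048 -0.242 0" --pt "0.048 -0.242 0" --pt "0.048 -0.242 0" --twist '[-1,-1,-1,-1,-1]'

```text
time: 5.78
tool_pos: [435.6, 8.3, 109.3]
tcp_rot: [3.141, 0.003, 3.111]
contact_force: [6.5, 3.2, -5.2]
grip_width: 11.2
finger_force: 30.0
```

Emit:
arm_command --gripper '[0,0,0,0,60]' --pt "0.048 -0.242 0" --pt "0 0 0" --pt "0 0 0" --pt "0 0 0" --pt "0 0 0" --twist '[-1,0,0,0,0]'

```text
time: 6.4
tool_pos: [432.9, 2.0, 109.2]
tcp_rot: [-3.142, -0.001, -3.087]
contact_force: [-0.6, -0.1, 0.1]
grip_width: 17.3
finger_force: 0.0
```

```bash
python3 -c "
from h import *
go([503.3,-10.8,119])"
```

```text
t 6.4 pos [432.9   2.  109.2] rpydeg [-180.    -0.  -176.9] F [-0.6 -0.1  0.1] M [0.065 0.007 0.024] w 17.3 0.0 q6 -1.8
dp to go [-2.78 -0.66 -0.39]
```

Emit:
arm_command --gripper '[60,60,60,60,60]' --pt "0 0 -0.4" --pt "0 0 -0.8" --pt "0 0 -0.9" --pt "0 0 -0.8" --pt "0 0 0" --twist '[0,0,0,0,0]'

```text
time: 7.02
tool_pos: [433.8, 1.9, 183.3]
tcp_rot: [-3.141, 0.003, -3.087]
contact_force: [0.4, -1.0, -0.5]
grip_width: 59.4
finger_force: 0.0
```

Emit:
arm_command --gripper '[60,60,60,60,60]' --pt "-0.7 -0.16 0" --pt "-0.7 -0.16 0" --pt "-0.7 -0.17 0" --pt "-0.68 -0.17 0" --pt "0 0 0" --twist '[0,0,0,0,0]'

```text
time: 7.65
tool_pos: [503.4, -10.8, 180.7]
tcp_rot: [3.141, -0.001, -3.088]
contact_force: [-0.8, -0.2, 0.1]
grip_width: 59.7
finger_force: 0.0
```

```bash
python3 -c "
from h import *
go([503.3,-10.8,119])
a=capture('scene');b=capture('top')
crop(a,260,180,100,120,4,'pics/a.png');crop(b,290,120,100,120,4,'pics/b.png')
cv2.imwrite('pics/d.png',np.hstack([cv2.imread('pics/a.png'),cv2.imread('pics/b.png')]))"
```

```text
t 7.65 pos [503.4 -10.8 180.7] rpydeg [ 1.800e+02 -1.000e-01 -1.769e+02] F [-0.8 -0.2  0.1] M [0.031 0.012 0.034] w 59.7 0.0 q6 -1.8
dp to go [-0.   -0.    2.47]
```

View pics/d.png

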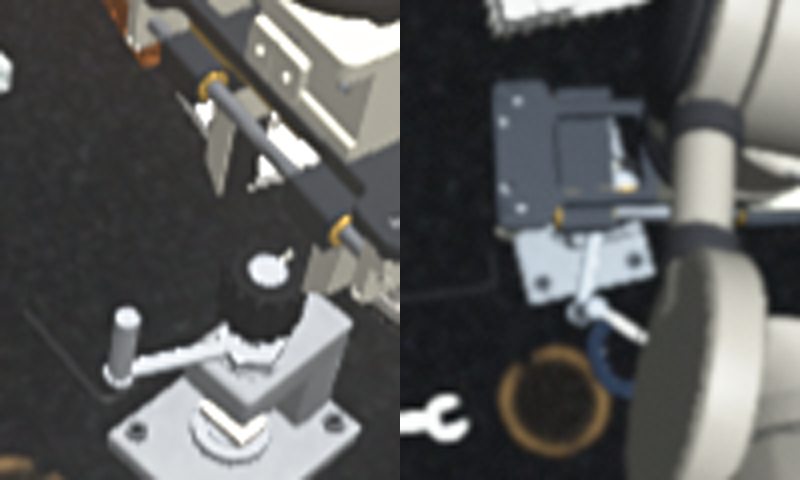

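The lever has swung, with its post now at crop (125,320). The fingers at (215,150) and (325,270) straddle the knob at (268,268). I'll go down and grip.

Emit:
arm_command --gripper '[60,60,60,60,60]' --pt "0 0 0.7" --pt "0 0 0.7" --pt "0 0 0.6" --pt "0 0 0.47" --pt "0 0 0" --twist '[0,0,0,0,0]'

```text
time: 8.38
tool_pos: [502.7, -10.5, 119.2]
tcp_rot: [3.141, -0.002, -3.087]
contact_force: [-0.2, 0.6, 0.8]
grip_width: 59.8
finger_force: 0.0
```

Emit:
arm_command --gripper '[0,0,0,0,0]' --pt "0 0 0" --pt "0 0 0" --pt "0 0 0" --pt "0 0 0" --pt "0 0 0" --twist '[0,0,0,0,0]'

```text
time: 9.0
tool_pos: [503.7, -10.2, 120.5]
tcp_rot: [3.141, 0.001, -3.087]
contact_force: [0.3, 3.9, 5.1]
grip_width: 39.5
finger_force: 30.0
```

```bash
python3 -c "
from h import *
go([503.3,-10.8,119])"
```

```text
t 9.0 pos [503.7 -10.2 120.5] rpydeg [ 1.800e+02  1.000e-01 -1.769e+02] F [0.3 3.9 5.1] M [0.913 0.056 0.024] w 39.5 30.0 q6 -1.8
dp to go [ 0.02 -0.02  0.06]
```

Emit:
arm_command --gripper '[0,0,0,0,0]' --pt "0 0 0.005" --pt "0 0 0.005" --pt "0 0 0.005" --pt "0 0 0.005" --pt "0 0 0.005" --twist '[0.5,0.5,0.5,0.5,0.5]'

```text
time: 9.62
tool_pos: [503.7, -10.2, 119.8]
tcp_rot: [3.141, 0.001, 2.977]
contact_force: [-0.3, 5.4, 5.3]
grip_width: 39.6
finger_force: 30.0
```

```bash
python3 -c "
from h import *
go([503.3,-10.8,119])"
```

```text
t 9.62 pos [503.7 -10.2 119.8] rpydeg [1.800e+02 1.000e-01 1.706e+02] F [-0.3  5.4  5.3] M [0.898 0.031 0.276] w 39.6 30.0 q6 -1.58
dp to go [ 0.01 -0.03  0.03]
```

Emit:
arm_command --gripper '[0,0,0,0,0]' --pt "0 0 0.005" --pt "0 0 0.005" --pt "0 0 0.005" --pt "0 0 0.005" --pt "0 0 0.005" --twist '[0.4,0.4,0.4,0.4,0.4]'

```text
time: 10.25
tool_pos: [503.7, -10.2, 119.3]
tcp_rot: [3.141, 0.001, 2.803]
contact_force: [-0.6, 5.4, 7.7]
grip_width: 39.5
finger_force: 30.0
```

```bash
python3 -c "
from h import *
go([503.3,-10.8,119])"
```

```text
t 10.25 pos [503.7 -10.2 119.3] rpydeg [180.    0.  160.6] F [-0.6  5.4  7.7] M [0.877 0.072 0.268] w 39.5 30.0 q6 -1.41
dp to go [ 0.01 -0.03  0.01]
```

Emit:
arm_command --gripper '[0,0,0,0,0]' --pt "0 0 0.004" --pt "0 0 0.004" --pt "0 0 0.004" --pt "0 0 0.004" --pt "0 0 0.004" --twist '[0.4,0.4,0.4,0.4,0.4]'

```text
time: 10.88
tool_pos: [503.7, -10.2, 118.8]
tcp_rot: [3.141, 0.001, 2.628]
contact_force: [0.2, 6.3, 5.8]
grip_width: 39.8
finger_force: 30.0
```

```bash
python3 -c "
from h import *
go([503.3,-10.8,119])"
```

```text
t 10.88 pos [503.7 -10.2 118.8] rpydeg [179.9   0.  150.6] F [0.2 6.3 5.8] M [0.837 0.074 0.253] w 39.8 30.0 q6 -1.23
dp to go [ 0.   -0.03 -0.01]
```

Emit:
arm_command --gripper '[0,0,0,0,0]' --pt "0 0 0.004" --pt "0 0 0.004" --pt "0 0 0.004" --pt "0 0 0.004" --pt "0 0 0.004" --twist '[0.4,0.4,0.4,0.4,0.4]'

```text
time: 11.5
tool_pos: [503.7, -10.2, 118.3]
tcp_rot: [3.141, 0.001, 2.454]
contact_force: [0.1, 5.6, 5.3]
grip_width: 39.2
finger_force: 30.0
```

```bash
python3 -c "
from h import *
go([503.3,-10.8,119])"
```

```text
t 11.5 pos [503.7 -10.2 118.3] rpydeg [179.9   0.  140.6] F [0.1 5.6 5.3] M [0.792 0.084 0.283] w 39.2 30.0 q6 -1.06
dp to go [-0.   -0.03 -0.03]
```

Emit:
arm_command --gripper '[0,0,0,0,0]' --pt "0 0 0.004" --pt "0 0 0.004" --pt "0 0 0.004" --pt "0 0 0.004" --pt "0 0 0.004" --twist '[0.4,0.4,0.4,0.4,0.4]'

```text
time: 12.12
tool_pos: [503.7, -10.2, 117.7]
tcp_rot: [3.141, 0.0, 2.279]
contact_force: [-0.2, 5.7, 5.0]
grip_width: 39.6
finger_force: 30.0
```

```bash
python3 -c "
from h import *
go([503.3,-10.8,119])"
```

```text
t 12.12 pos [503.7 -10.2 117.7] rpydeg [179.9   0.  130.6] F [-0.2  5.7  5. ] M [0.838 0.136 0.24 ] w 39.6 30.0 q6 -0.88
dp to go [-0.01 -0.03 -0.05]
```

Emit:
arm_command --gripper '[0,0,0,0,0]' --pt "0 0 0.004" --pt "0 0 0.004" --pt "0 0 0.004" --pt "0 0 0.004" --pt "0 0 0.004" --twist '[0.4,0.4,0.4,0.4,0.4]'

```text
time: 12.75
tool_pos: [503.6, -10.2, 117.2]
tcp_rot: [3.141, 0.0, 2.105]
contact_force: [-0.3, 5.3, 6.1]
grip_width: 39.3
finger_force: 30.0
```

```bash
python3 -c "
from h import *
go([503.3,-10.8,119])"
```

```text
t 12.75 pos [503.6 -10.2 117.2] rpydeg [179.9   0.  120.6] F [-0.3  5.3  6.1] M [0.781 0.122 0.232] w 39.3 30.0 q6 -0.71
dp to go [-0.01 -0.02 -0.07]
```

Emit:
arm_command --gripper '[0,0,0,0,0]' --pt "0 0 0.004" --pt "0 0 0.004" --pt "0 0 0.004" --pt "0 0 0.004" --pt "0 0 0.004" --twist '[0.4,0.4,0.4,0.4,0.4]'

```text
time: 13.38
tool_pos: [503.6, -10.2, 116.7]
tcp_rot: [3.141, -0.0, 1.93]
contact_force: [-0.2, 5.5, 5.9]
grip_width: 39.4
finger_force: 30.0
```

```bash
python3 -c "
from h import *
go([503.3,-10.8,119])"
```

```text
t 13.38 pos [503.6 -10.2 116.7] rpydeg [179.9  -0.  110.6] F [-0.2  5.5  5.9] M [0.865 0.19  0.238] w 39.4 30.0 q6 -0.53
dp to go [-0.02 -0.02 -0.09]
```

Emit:
arm_command --gripper '[0,0,0,0,0]' --pt "0 0 0.004" --pt "0 0 0.004" --pt "0 0 0.004" --pt "0 0 0.004" --pt "0 0 0.004" --twist '[0.4,0.4,0.4,0.4,0.4]'

```text
time: 14.0
tool_pos: [503.6, -10.2, 116.2]
tcp_rot: [3.141, -0.0, 1.756]
contact_force: [0.2, 5.7, 5.6]
grip_width: 39.6
finger_force: 30.0
```

```bash
python3 -c "
from h import *
go([503.3,-10.8,119])"
```

```text
t 14.0 pos [503.6 -10.2 116.2] rpydeg [179.9  -0.  100.6] F [0.2 5.7 5.6] M [0.762 0.232 0.25 ] w 39.6 30.0 q6 -0.36
dp to go [-0.02 -0.02 -0.11]
```

Emit:
arm_command --gripper '[0,0,0,0,0]' --pt "0 0 0.004" --pt "0 0 0.004" --pt "0 0 0.004" --pt "0 0 0.004" --pt "0 0 0.004" --twist '[0.4,0.4,0.4,0.4,0.4]'

```text
time: 14.62
tool_pos: [503.6, -10.2, 115.6]
tcp_rot: [3.141, -0.001, 1.581]
contact_force: [0.6, 5.8, 5.4]
grip_width: 39.5
finger_force: 30.0
```

```bash
python3 -c "
from h import *
go([503.3,-10.8,119])"
```

```text
t 14.62 pos [503.6 -10.2 115.6] rpydeg [180.   -0.   90.6] F [0.6 5.8 5.4] M [0.85  0.218 0.195] w 39.5 30.0 q6 -0.18
dp to go [-0.03 -0.01 -0.13]
```

Emit:
arm_command --gripper '[0,0,0,0,0]' --pt "0 0 0.004" --pt "0 0 0.004" --pt "0 0 0.004" --pt "0 0 0.004" --pt "0 0 0.004" --twist '[0.4,0.4,0.4,0.4,0.4]'

```text
time: 15.25
tool_pos: [503.6, -10.2, 115.1]
tcp_rot: [3.141, -0.001, 1.406]
contact_force: [0.6, 4.7, 5.1]
grip_width: 39.7
finger_force: 30.0
```

```bash
python3 -c "
from h import *
go([503.3,-10.8,119])"
```

```text
t 15.25 pos [503.6 -10.2 115.1] rpydeg [180.   -0.   80.6] F [0.6 4.7 5.1] M [0.893 0.301 0.22 ] w 39.7 30.0 q6 -0.01
dp to go [-0.03 -0.01 -0.16]
```

Emit:
arm_command --gripper '[0,0,0,0,0]' --pt "0 0 0.004" --pt "0 0 0.004" --pt "0 0 0.004" --pt "0 0 0.004" --pt "0 0 0.004" --twist '[0.4,0.4,0.4,0.4,0.4]'

```text
time: 15.88
tool_pos: [503.6, -10.1, 114.6]
tcp_rot: [3.141, -0.001, 1.232]
contact_force: [0.6, 5.7, 6.3]
grip_width: 39.5
finger_force: 30.0
```

```bash
python3 -c "
from h import *
go([503.3,-10.8,119])"
```

```text
t 15.88 pos [503.6 -10.1 114.6] rpydeg [180.   -0.   70.6] F [0.6 5.7 6.3] M [0.937 0.34  0.288] w 39.5 30.0 q6 0.17
dp to go [-0.03 -0.   -0.17]
```

Emit:
arm_command --gripper '[0,0,0,0,0]' --pt "0 0 0.004" --pt "0 0 0.004" --pt "0 0 0.004" --pt "0 0 0.004" --pt "0 0 0.004" --twist '[0.4,0.4,0.4,0.4,0.4]'

```text
time: 16.5
tool_pos: [503.6, -10.1, 114.2]
tcp_rot: [3.141, -0.001, 1.057]
contact_force: [0.2, 5.3, 6.6]
grip_width: 39.3
finger_force: 30.0
```

```bash
python3 -c "
from h import *
go([503.3,-10.8,119])
crop(capture('scene'),270,180,100,100,5,'pics/e.png')"
```

```text
t 16.5 pos [503.6 -10.1 114.2] rpydeg [ 1.80e+02 -1.00e-01  6.06e+01] F [0.2 5.3 6.6] M [1.03  0.343 0.363] w 39.3 30.0 q6 0.34
dp to go [-0.03  0.   -0.19]
```

View pics/e.png

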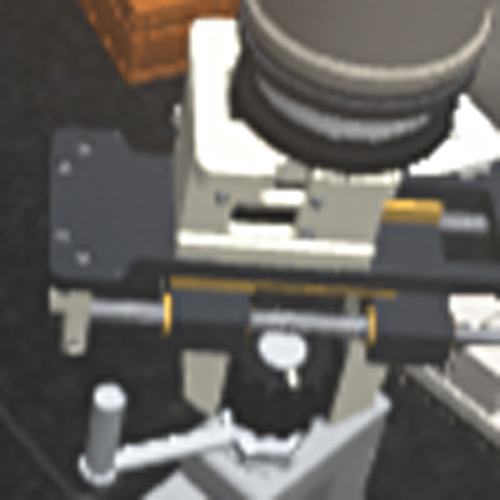

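The pointer on the knob has gone from upper right to lower right, at (293,378), so the knob turns with the grip. The moment began to rise after a yaw of 80°. I'll average readings in a hold.

```bash
python3 -c "
from h import *
m=[]
for i in range(12):
    capture('top'); o=get_obs(); m.append(o['moment'][2])
print(np.round(m,3),np.mean(m)); go([503.3,-10.8,119])"
```

```text
[0.178 0.146 0.178 0.192 0.187 0.144 0.161 0.168 0.138 0.213 0.163 0.111] 0.1650388170141515
t 17.15 pos [503.6 -10.1 114.2] rpydeg [ 1.80e+02 -1.00e-01  6.06e+01] F [-0.1  5.2  5.7] M [1.007 0.377 0.111] w 39.4 30.0 q6 0.34
dp to go [-0.03  0.   -0.19]
```

Emit:
arm_command --gripper '[0,0,0,0,0]' --pt "0 0 -0.004" --pt "0 0 -0.004" --pt "0 0 -0.004" --pt "0 0 -0.004" --pt "0 0 -0.004" --twist '[-0.4,-0.4,-0.4,-0.4,-0.4]'

```text
time: 17.77
tool_pos: [503.6, -10.1, 114.6]
tcp_rot: [3.141, -0.001, 1.233]
contact_force: [-0.6, 5.3, 5.0]
grip_width: 39.5
finger_force: 30.0
```

```bash
python3 -c "
from h import *
go([503.3,-10.8,119])"
```

```text
t 17.77 pos [503.6 -10.1 114.6] rpydeg [ 1.80e+02 -1.00e-01  7.06e+01] F [-0.6  5.3  5. ] M [ 0.904  0.254 -0.269] w 39.5 30.0 q6 0.16
dp to go [-0.03 -0.   -0.18]
```

Emit:
arm_command --gripper '[0,0,0,0,0]' --pt "0 0 0.004" --pt "0 0 0.004" --pt "0 0 0.004" --pt "0 0 0.004" --pt "0 0 0.004" --twist '[0.4,0.4,0.4,0.4,0.4]'

```text
time: 18.4
tool_pos: [503.6, -10.1, 114.2]
tcp_rot: [3.141, -0.001, 1.058]
contact_force: [0.6, 5.7, 6.6]
grip_width: 39.7
finger_force: 30.0
```

```bash
python3 -c "
from h import *
go([503.3,-10.8,119])"
```

```text
t 18.4 pos [503.6 -10.1 114.2] rpydeg [ 1.80e+02 -1.00e-01  6.06e+01] F [0.6 5.7 6.6] M [1.029 0.419 0.328] w 39.7 30.0 q6 0.34
dp to go [-0.03  0.   -0.19]
```

Emit:
arm_command --gripper '[60,60,60,60,60]' --pt "0 0 0" --pt "0 0 0" --pt "0 0 0" --pt "0 0 0" --pt "0 0 0" --twist '[0,0,0,0,0]'

```text
time: 19.02
tool_pos: [503.3, -10.7, 113.7]
tcp_rot: [-3.142, 0.0, 1.058]
contact_force: [0.8, 0.4, -0.6]
grip_width: 59.9
finger_force: 0.0
```

```bash
python3 -c "
from h import *
m=[]
for i in range(10):
    capture('top'); o=get_obs(); m.append(o['moment'][2])
print(np.round(m,3),np.mean(m)); go([503.3,-10.8,119])"
```

```text
[ 0.013 -0.002 -0.068  0.028 -0.016 -0.004 -0.014 -0.024 -0.023 -0.007] -0.011752084520752193
t 19.52 pos [503.3 -10.6 113.7] rpydeg [-180.    -0.    60.6] F [1.1 0.  0.2] M [-0.089  0.093 -0.007] w 60.1 0.0 q6 0.34
dp to go [-0.01  0.   -0.21]
```

Emit:
arm_command --gripper '[0,0,0,0,0]' --pt "0 0 0" --pt "0 0 0" --pt "0 0 0" --pt "0 0 0" --pt "0 0 0" --twist '[0,0,0,0,0]'

```text
time: 20.15
tool_pos: [503.3, -10.6, 113.7]
tcp_rot: [-3.141, -0.0, 1.058]
contact_force: [-0.8, 0.0, 0.1]
grip_width: 39.5
finger_force: 30.0
```

Emit:
arm_command --gripper '[0,0,0,0,0]' --pt "0 0 0.001" --pt "0 0 0.001" --pt "0 0 0.001" --pt "0 0 0.001" --pt "0 0 0.001" --twist '[0.1,0.1,0.1,0.1,0.1]'

```text
time: 20.78
tool_pos: [503.3, -10.6, 113.6]
tcp_rot: [-3.141, -0.0, 1.014]
contact_force: [0.0, 1.3, 1.9]
grip_width: 39.8
finger_force: 30.0
```

```bash
python3 -c "
from h import *
go([503.3,-10.8,119])"
```

```text
t 20.77 pos [503.3 -10.6 113.6] rpydeg [-180.    -0.    58.1] F [0.  1.3 1.9] M [0.005 0.281 0.391] w 39.8 30.0 q6 0.38
dp to go [-0.01  0.   -0.22]
```

Emit:
arm_command --gripper '[0,0,0,0,0]' --pt "0 0 0.001" --pt "0 0 0.001" --pt "0 0 0.001" --pt "0 0 0.001" --pt "0 0 0.001" --twist '[0.1,0.1,0.1,0.1,0.1]'

```text
time: 21.4
tool_pos: [503.3, -10.6, 113.5]
tcp_rot: [-3.141, -0.0, 0.97]
contact_force: [-1.5, 1.9, 2.7]
grip_width: 39.5
finger_force: 30.0
```

```bash
python3 -c "
from h import *
go([503.3,-10.8,119])"
```

```text
t 21.4 pos [503.3 -10.6 113.5] rpydeg [-180.    -0.    55.6] F [-1.5  1.9  2.7] M [0.133 0.374 0.414] w 39.5 30.0 q6 0.43
dp to go [-0.01  0.   -0.22]
```

Emit:
arm_command --gripper '[0,0,0,0,0]' --pt "0 0 0.001" --pt "0 0 0.001" --pt "0 0 0.001" --pt "0 0 0.001" --pt "0 0 0.001" --twist '[0.1,0.1,0.1,0.1,0.1]'

```text
time: 22.02
tool_pos: [503.3, -10.6, 113.4]
tcp_rot: [-3.141, -0.0, 0.926]
contact_force: [-2.5, 2.5, 4.7]
grip_width: 39.4
finger_force: 30.0
```

```bash
python3 -c "
from h import *
go([503.3,-10.8,119])"
```

```text
t 22.02 pos [503.3 -10.6 113.4] rpydeg [-180.    -0.    53.1] F [-2.5  2.5  4.7] M [0.307 0.544 0.433] w 39.4 30.0 q6 0.47
dp to go [-0.01  0.01 -0.22]
```

About 0.14 N m over friction, so roughly 48 N. I'll release, rise, and turn the tool for the post.

Emit:
arm_command --gripper '[60,60,60,60,60]' --pt "0 0 0" --pt "0 0 0" --pt "0 0 0" --pt "0 0 -0.5" --pt "0 0 -0.8" --twist '[0,0,0,0,0]'

```text
time: 22.65
tool_pos: [503.2, -10.7, 146.4]
tcp_rot: [-3.141, 0.0, 0.927]
contact_force: [0.4, -0.2, 0.4]
grip_width: 60.0
finger_force: 0.0
```

Emit:
arm_command --gripper '[60,60,60,60,60]' --pt "0 0 -0.8" --pt "0 0 -0.7" --pt "0 0 0" --pt "0 0 0" --pt "0 0 0" --twist '[0,0,1,1,1]'

```text
time: 23.28
tool_pos: [503.6, -10.7, 184.3]
tcp_rot: [3.141, -0.001, 0.662]
contact_force: [0.5, 0.2, -0.6]
grip_width: 60.0
finger_force: 0.0
```

Emit:
arm_command --gripper '[60,60,60,60,60]' --pt "0 0 0" --pt "0 0 0" --pt "0 0 0" --pt "0 0 0" --pt "0 0 0" --twist '[1,1,1,1,1]'

```text
time: 23.9
tool_pos: [503.6, -10.7, 184.3]
tcp_rot: [3.141, -0.001, 0.226]
contact_force: [0.9, -0.4, -0.6]
grip_width: 60.2
finger_force: 0.0
```

Emit:
arm_command --gripper '[60,60,60,60,60]' --pt "0 0 0" --pt "0 0 0" --pt "0 0 0" --pt "0 0 0" --pt "0 0 0" --twist '[1,1,1,1,0]'

```text
time: 24.52
tool_pos: [503.6, -10.7, 184.1]
tcp_rot: [-3.142, -0.001, -0.12]
contact_force: [0.2, -0.1, -0.1]
grip_width: 60.0
finger_force: 0.0
```

```bash
python3 -c "
from h import *
go([433.4,2.0,109])"
```

```text
t 24.52 pos [503.6 -10.7 184.1] rpydeg [-1.8e+02 -1.0e-01 -6.9e+00] F [ 0.2 -0.1 -0.1] M [-0.027  0.152 -0.003] w 60.0 0.0 q6 1.52
dp to go [-2.85 -0.17  3.  ]
```

Emit:
arm_command --gripper '[60,60,60,60,60]' --pt "-0.7 -0.04 0" --pt "-0.8 -0.05 0" --pt "-0.8 -0.04 0" --pt "-0.55 -0.04 0" --pt "0 0 0.2" --twist '[0,0,0,0,0]'

```text
time: 25.15
tool_pos: [433.1, 2.2, 178.9]
tcp_rot: [3.142, -0.002, -0.119]
contact_force: [0.0, 0.1, 0.5]
grip_width: 60.2
finger_force: 0.0
```

Emit:
arm_command --gripper '[60,60,60,60,60]' --pt "0 0 0.7" --pt "0 0 0.7" --pt "0 0 0.7" --pt "0 0 0.7" --pt "0 0 0" --twist '[0,0,0,0,0]'

```text
time: 25.78
tool_pos: [432.9, 2.1, 107.2]
tcp_rot: [-3.141, 0.003, -0.12]
contact_force: [0.3, -0.2, -0.1]
grip_width: 60.1
finger_force: 0.0
```

Emit:
arm_command --gripper '[0,0,0,0,0]' --pt "0 0 0" --pt "0 0 0" --pt "0 0 0" --pt "0 0 0" --pt "0 0 0" --twist '[0,0,0,0,0]'

```text
time: 26.4
tool_pos: [433.2, 2.1, 108.5]
tcp_rot: [-3.142, -0.0, -0.12]
contact_force: [-0.2, 0.4, 0.0]
grip_width: 14.5
finger_force: 0.0
```

```bash
python3 -c "
from h import *
go([433.4,2.0,109])"
```

```text
t 26.4 pos [433.2   2.1 108.5] rpydeg [-180.    -0.    -6.9] F [-0.2  0.4  0. ] M [-0.03   0.186 -0.015] w 14.5 0.0 q6 1.52
dp to go [ 0.01  0.   -0.02]
```

Emit:
arm_command --gripper '[0,0,0,0,0]' --pt "0 0 0" --pt "0 0 0" --pt "0.026 -0.246 0" --pt "0.026 -0.246 0" --pt "0.026 -0.246 0" --twist '[0,0,1,1,1]'

```text
time: 27.02
tool_pos: [438.3, 19.3, 108.4]
tcp_rot: [3.14, 0.001, -0.385]
contact_force: [-2.8, -3.4, 3.0]
grip_width: 11.3
finger_force: 30.0
```

Emit:
arm_command --gripper '[0,0,0,0,0]' --pt "0.026 -0.246 0" --pt "0.026 -0.246 0" --pt "0.026 -0.246 0" --pt "0.026 -0.246 0" --pt "0 0 0" --twist '[1,1,1,1,0]'

```text
time: 27.65
tool_pos: [452.3, 40.1, 108.4]
tcp_rot: [3.141, 0.001, -0.732]
contact_force: [-3.2, -0.6, 5.2]
grip_width: 11.1
finger_force: 30.0
```

```bash
python3 -c "
from h import *
go([462.6,47.4,109])"
```

```text
t 27.65 pos [452.3  40.1 108.4] rpydeg [ 1.799e+02  1.000e-01 -4.190e+01] F [-3.2 -0.6  5.2] M [0.057 0.689 0.038] w 11.1 30.0 q6 2.22
dp to go [ 0.11 -0.49 -0.03]
```

Emit:
arm_command --gripper '[0,0,0,0,0]' --pt "0.026 -0.246 0" --pt "0.02 -0.2 0" --pt "0.01 -0.05 0" --pt "0 0 0" --pt "0 0 0" --twist '[1,0.8,0.2,0,0]'

```text
time: 28.28
tool_pos: [461.2, 47.8, 108.4]
tcp_rot: [3.139, 0.002, -0.905]
contact_force: [-6.6, 0.3, 8.1]
grip_width: 11.3
finger_force: 30.0
```

```bash
python3 -c "
from h import *
go([462.6,47.4,109])"
```

```text
t 28.27 pos [461.2  47.8 108.4] rpydeg [ 1.799e+02  1.000e-01 -5.190e+01] F [-6.6  0.3  8.1] M [0.023 1.129 0.104] w 11.3 30.0 q6 2.41
dp to go [ 0.05 -0.03 -0.02]
```

Emit:
arm_command --gripper '[0,0,0,0,0]' --pt "0.01 -0.05 0" --pt "0 0 0" --pt "0 0 0" --pt "0 0 0" --pt "0 0 0" --twist '[0,0,0,0,0]'

```text
time: 28.9
tool_pos: [461.8, 48.3, 108.4]
tcp_rot: [3.138, 0.003, -0.905]
contact_force: [-8.1, 0.5, 9.4]
grip_width: 11.3
finger_force: 30.0
```

```bash
python3 -c "
from h import *
go([462.6,47.4,109])"
```

```text
t 28.9 pos [461.8  48.3 108.4] rpydeg [179.8   0.2 -51.9] F [-8.1  0.5  9.4] M [-0.05   1.402 -0.006] w 11.3 30.0 q6 2.42
dp to go [ 0.05 -0.   -0.03]
```

Emit:
arm_command --gripper '[0,0,0,0,0]' --pt "0 -0.06 0" --pt "0 0 0" --pt "0 0 0" --pt "0 0 0" --pt "0 0 0" --twist '[0,0,0,0,0]'

```text
time: 29.52
tool_pos: [462.7, 48.9, 108.4]
tcp_rot: [3.137, 0.003, -0.905]
contact_force: [-9.1, -3.4, 9.9]
grip_width: 11.1
finger_force: 30.0
```

```bash
python3 -c "
from h import *
go([462.6,47.4,109])"
```

```text
t 29.52 pos [462.7  48.9 108.4] rpydeg [179.8   0.2 -51.9] F [-9.1 -3.4  9.9] M [-0.325  1.577 -0.039] w 11.1 30.0 q6 2.42
dp to go [ 0.05  0.04 -0.03]
```

Emit:
arm_command --gripper '[0,0,0,0,0]' --pt "0 -0.06 0" --pt "0 0 0" --pt "0 0 0" --pt "0 0 0" --pt "0 0 0" --twist '[0,0,0,0,0]'

```text
time: 30.15
tool_pos: [462.7, 49.0, 108.3]
tcp_rot: [3.134, 0.003, -0.905]
contact_force: [-13.0, -7.4, 12.6]
grip_width: 11.4
finger_force: 30.0
```

```bash
python3 -c "
from h import *
go([462.6,47.4,109])"
```

```text
t 30.15 pos [462.7  49.  108.3] rpydeg [179.6   0.2 -51.9] F [-13.   -7.4  12.6] M [-1.104  2.198 -0.08 ] w 11.4 30.0 q6 2.42
dp to go [ 0.05  0.04 -0.03]
```

The post has stopped moving while the tangential force rose to 15 N, so the nut is at its firm stop. I'll release and rise clear.

Emit:
arm_command --gripper '[60,60,60,60,60]' --pt "0 0.06 0" --pt "0 0 0" --pt "0 0 0" --pt "0 0 0" --pt "0 0 -0.5" --twist '[0,0,0,0,0]'

```text
time: 30.78
tool_pos: [464.5, 49.2, 120.6]
tcp_rot: [3.14, 0.002, -0.906]
contact_force: [0.4, 0.2, -0.2]
grip_width: 56.7
finger_force: 0.0
```

Emit:
arm_command --gripper '[60,60,60,60,60]' --pt "0 0 -0.8" --pt "0 0 -0.8" --pt "0 0 -0.8" --pt "0 0 -0.8" --pt "0 0 0" --twist '[0,0,0,0,0]'

```text
time: 31.4
tool_pos: [466.2, 49.1, 202.7]
tcp_rot: [-3.138, -0.003, -0.906]
contact_force: [-0.2, -0.4, -0.8]
grip_width: 60.1
finger_force: 0.0
```

```bash
python3 -c "
from h import *
go([462.6,47.4,109])
crop(capture('scene'),260,170,120,130,4,'pics/f.png')"
```

```text
t 31.4 pos [466.2  49.1 202.7] rpydeg [-179.8   -0.2  -51.9] F [-0.2 -0.4 -0.8] M [ 0.038  0.159 -0.037] w 60.1 0.0 q6 2.42
dp to go [-0.05  0.17  3.75]
```

View pics/f.png

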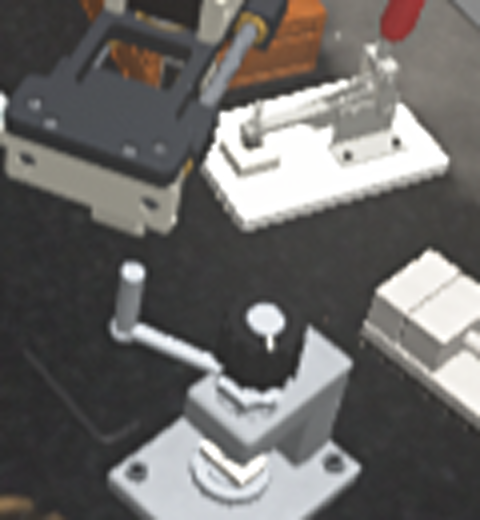

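The lever is back: the post top is at image (292.7,237), the same as at the start. The knob pointer at crop (269,345) fits the set angle, and the robot is clear. I'm handing in.

```bash
python3 -c "
from plant import *
print(close_job())"
```

```text
the job is handed in; nothing more can be done
None
```

I loosened the nut, set the screw to about 48 N on the gauge block (estimated from the knob torque, give or take about 8 N), and turned the nut back to its firm stop. The job was handed in at about 31 s with the arm clear; no verdict was shown.

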